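# Slide the test carriage home and shut the guard

## Robot

A 7-joint arm with a two-finger parallel gripper is mounted at the origin on the work surface. World frame = base frame: x ahead of the robot, y to its left, z up, the work surface at z = 0. Lengths are in m, angles in rad, forces in N, time in s.
With the tool pointing down it reaches from about 0.425 to 0.925 m from the base axis. Payload 6.8 kg.
Tool frame: the origin (TCP) lies on the mounting face of the last link; the fingertips stand 173 mm ahead of it and the grasp point (between the pads) lies 155 mm ahead of it; z points along the fingers, y is the line along which they close (so a half turn about z gives the same grasp; the last joint's range is limited). The gripper opens to 85 mm and grips with 20 to 120 N. Pads are 22 mm wide; open, the fingers measure 114 mm over their backs; the gripper's body (76 mm by 85 mm) begins 54 mm behind the grasp point. The pads swing forward as they close: fully open they stand 13 mm farther back than shut.
Start: joints at [1.1, 0.477, 0.022, 1.555, -0.011, 1.109, -0.083], TCP at [0.24, -0.631, 0.405] pointing down, gripper open.
Joint ranges: [-2.96, 2.96], [-0.34, 2.1], [-1.41, 1.46], [0.24, 2.44], [-1.37, 4.51], [0.17, 1.92], [-2.96, 2.96]. Speed limits (rad/s): [2.39, 2.39, 3.14, 3.14, 3.14, 3.14, 3.14].

## Interface

Orientations are given as a unit quaternion [w, x, y, z].
In Python, from station import bot gives the robot as it stands. The module is installed in compiled form; this text tells all that it offers.
- The arm moves only by the shell command python3 -m pendant 'ROWS' [FORCE]. ROWS is JSON, a list of rows, each a list of 5 numbers: the finger opening in m, from 0 to 0.0854, then the shift along the tool's x, y, z in m, then the turn about the tool's z in degrees. In form: [[jaw, x, y, z, yaw], ...]. A call has 1 to 12 rows; each row shifts and turns the commanded pose from where the row before left it, along the tool's axes as they then stand; what a row does not reach is not made up. A row lasts 1/12 s, in which the tool goes at most 41.7 mm and 7.16 degrees, less where a joint would pass 70% of its speed; a pose out of reach is approached as far as the arm can. A call with a gripper value outside its range is refused whole. The fingers move at their own pace and stop on an object; FORCE is the grip in N (left out, the last holds). Time passes only in rows, so rows that do not move let the fingers close. It gives the time, the measured TCP pose, the force, the opening and the grip force at its end, in the units of the state.
- bot.get_obs(): the state, without advancing time (a new reading comes with each control period).
- bot.read_camera(name): name is "side" or "top"; returns (picture, depth): 420x560x3 uint8, blue, green, red; 420x560 float32, m along the optical axis (not along the pixel's ray), 0 where there is no reading.
- bot.camera_model(name): a dict with "intrinsics" (3x3 intrinsics, pixels), "R" (3x3) and "t" (3): a world point X has camera coordinates R X + t. Camera axes: x right, y down, z forward; pixel columns grow to the right and rows downward; lengths in m; the calibration is good to about 2 mm. A picture is of the moment at which its call begins. camera_model takes no time and is no camera call.
- bot.hand_in(): hands the job in; it is judged then, once.
Trained networks look in the newest picture that a camera, given by its name, has taken for a name from the list of things; names that differ only in an ending like _2 or _b are one class to them, and where a whole thing is asked for, a point or a joint stands for the part that bears it (a point fixed in the world has none). Each returns a list of dicts, best first, with "score" (0 to 1); they miss things now and then, are a little off and sometimes report something else, mostly with a low value. They report only what shows in the picture. A call takes as long as a camera call. They do not tell look-alikes from the thing itself.
- bot.boxes_of(name, camera): "at" ([column, row] in pixels, amid what is visible of it).
- bot.trace(name, camera): "mask" (420x560 bool, what is visible of it) and "at" ([column, row] in pixels, amid what is visible of it).
- bot.pinpoint(name, camera): "at" ([column, row] in pixels: a listed point, or the origin of a listed thing).
The state is a dict: "t": time; "q": joint angles; "joint_vel": joint speeds; "joint_torque": joint torques, N m; "eef_pos": TCP position; "tool_rot": TCP orientation; "contact_force": force on the tool from outside, world axes, zero at the start; "torque": the same for the moment, N m; "gripper_width": opening from 0.0 (shut) to 1.0 (fully open); "grasp_force": force on a finger pad.
Only numpy, scipy, OpenCV 4.12 (cv2) and the standard library are available. Lean on these libraries where they do the work, as an engineer would, in place of code of your own. Each camera call takes 0.05 s, during which the arm holds its last target. There are 200 camera calls.

## Task

Get the test rig ready to run: push the specimen carriage along its guide bed until it is fully home against the end stop by the red drive head, and only then push the open guard cover over and down until it is fully shut. Do it all by pushing with the fingertips: do not lift or tip the carriage, and leave the spare hub, the wrench and the oil bottle where they are.

Things in the scene. Friction and masses are not known exactly. Their poses are not given: they have to be found in the camera images.
- rig: Test rig fixed to the bench: aluminium base plate 220 (x) x 480 (y) x 20 mm, origin at the centre of its underside, z up, x away from the robot at zero yaw. A guide bed runs along y on its top: two steel rails 12 mm high, 10 mm wide, inner faces at x = -36.5 and 36.5 mm, y = -240 to 85 mm. Guard posts at x = 54 to 78 mm, y = -45 and 75 mm, 106 mm high.
- spindle (a point): Tip of the drive head's spindle nose (rig x = 0, y = 67 mm, 82 mm above the bench). The red drive head stands behind it at the rig's +y end: 130 (x) x 140 (y) mm, from rig y = 88 to 228 mm, its top 135 mm above the bench.
- stop (a point): Centre of the foot of the face of the end stop that the carriage must meet (rig x = 0, y = 65, z = 20 mm: the level of the bed). The stop is a dark bar 70 mm wide and 26 mm high. Axes as the rig's; the carriage comes from -y.
- carriage: Loose carriage, 0.35 to 0.7 kg, on the bed between the rails (1.5 mm play a side): black plate 70 (x) x 165 (y) x 16 mm, origin centre of underside, axes as the rig's. On its +y end a fixed steel cylinder, 40 mm diameter, lying along y, top 76 mm up; at its -y end an upright push plate 60 x 10 mm, top 50 mm up. Plain friction (a few N). Starts 60 to 110 mm short of the stop.
- carriage_nose (a point): Centre of the lower front (+y) edge of the carriage's plate; it comes to the point stop when the carriage is home.
- push_face (a point): Point on the outer (-y) face of the carriage's push plate, in the middle of its width, 33 mm above the carriage's underside (53 mm above the bench, 17 mm below the plate's top). Push here towards the rig's +y. The push plate's face is free from above.
- guard (a joint): Angle of the guard cover (rad), about the rig's y: 0 = shut, level over the specimen; 1.57 = upright; stop at 1.9, leaning away from the robot. Starts at 1.3 to 1.75; stiff hinge (0.25 N m), stays where left. Bent aluminium sheet, 0.25 kg, 125 mm from hinge to free edge, 100 mm wide, 3 mm thick; a 32 mm lip on the free edge and a 30 mm skirt on the -y side point down when shut.
- guard_hinge (a point): Middle of the guard's hinge line, at rig x = 62, y = 15 mm, 105 mm above the bench. The cover's outer face lies 3 mm outside the hinge line. When shut it reaches from here 125 mm towards the rig's -x.
- guard_edge (a point): Middle of the guard's free edge, on its outer face (upper when shut): 125 mm from the hinge.
- spare_hub: Bystander: loose stepped steel hub, 40 mm diameter, 36 mm high, standing on the rig's base plate beside the guide bed on the robot's side; origin at the centre of its underside.
- wrench: Bystander: loose wrench lying on the bench between the robot and the rig.
- oil: Bystander: loose white oil bottle, 48 mm diameter, 120 mm high, on the bench beyond the rig; origin at the centre of its underside.
There are look-alikes about, which are no part of the job. There is more than one size of the carriage; the one meant has the size given above.

How it is judged:
On the way, in this order (a step that is already met when the one before it is completed fails the run):
1. the carriage is home against the stop while the guard is still open (y of carriage_nose in the frame of stop above -0.004 m and value of joint guard above 0.9 rad), for 0.2 s.
2. the guard is shut (value of joint guard below 0.05 rad), for 0.2 s.
At the end, for the whole second after the job is handed in: The carriage lies flat on its bed, at rest, with its nose within 4 mm of the end stop, and the guard is shut (within 0.05 rad of level) (y of carriage_nose in the frame of stop above -0.004 m and z of carriage in the frame of rig below 0.024 m and value of joint guard below 0.05 rad and linear speed of carriage below 0.01 m/s); the robot touches nothing.
It fails at once if the carriage is lifted (8 mm) or tipped (0.12 rad) (z of carriage in the frame of rig above 0.028 m or angle between carriage's own z axis and vertical above 0.12 rad).
It fails at once if the spare hub, the wrench or the oil bottle is moved (15 mm) (distance of any of spare_hub, wrench, oil from where it was at the start of the episode above 0.015 m).
It also fails if it takes over 51 s, if anything falls off the work surface, if the arm or the gripper's body presses on something with over 40 N, if the wrist force passes 120 N, or if a joint passes its speed limit or range.

## Working session

There is one attempt and no reset: what is moved stays moved. The work goes in short steps, Python scripts to look and compute and a shell command to move; the robot and the scene stay as the last step left them, time stands still between calls to the robot, and variables do not carry over. Pictures are saved under pics/ and viewed, at most 10 in all, crops included, and the job is handed in when it is done.

```bash
mkdir -p pics; cat > h.py <<'E'
import numpy as np, cv2
from station import bot
def world(cam,uv,depth=None,z=None):
    m=bot.camera_model(cam);K=np.array(m["intrinsics"]);R=np.array(m["R"]);t=np.array(m["t"])
    r=np.linalg.inv(K)@[uv[0],uv[1],1.]
    if depth is not None: return R.T@(r*depth-t)
    c=-R.T@t; d=R.T@r
    return c+d*(z-c[2])/d[2]
def pix(cam,X):
    m=bot.camera_model(cam);p=np.array(m["intrinsics"])@(np.array(m["R"])@X+np.array(m["t"]));return p[:2]/p[2]
E
python3 - <<'E'
from h import *
np.set_printoptions(precision=4,suppress=True)
o=bot.get_obs();print(o["t"],o["eef_pos"],o["tool_rot"],o["contact_force"])
ims=[]
zs=dict(rig=0,spindle=.082,stop=.02,carriage=.02,carriage_nose=.02,push_face=.053,guard_hinge=.105,guard_edge=None,spare_hub=.02,wrench=0.005,oil=0)
for c in("side","top"):
    im,d=bot.read_camera(c);ims.append(im);np.save(c+"_d.npy",d);cv2.imwrite(f"pics/{c}0.png",im)
    for n,z in zs.items():
        for k in bot.pinpoint(n,c)[:3]:
            u,v=k["at"];dd=d[int(min(v,419)),int(min(u,559))]
            print(c,n,round(k["score"],2),np.round(k["at"]),"z-plane",None if z is None else world(c,k["at"],z=z),"depth",world(c,k["at"],depth=dd))
print(bot.get_obs()["t"])
E
```

```text
0.0 [ 0.2395 -0.6308  0.4037] [-0.0009  0.9836  0.1804 -0.0002] [-0.0801  0.6193 -0.329 ]
side rig 0.71 [280. 219.] z-plane [0.5495 0.0603 0.    ] depth [ 0.538  -0.0262  0.0857]
side spindle 0.67 [289. 177.] z-plane [0.579  0.1197 0.082 ] depth [0.5784 0.1155 0.0854]
side stop 0.8 [286. 197.] z-plane [0.5715 0.116  0.02  ] depth [0.5587 0.0318 0.095 ]
side carriage 0.63 [140. 340.] z-plane [ 0.2508 -0.2399  0.02  ] depth [ 0.2511 -0.2406  0.0211]
side carriage 0.55 [278. 240.] z-plane [ 0.5326 -0.0277  0.02  ] depth [ 0.5308 -0.0423  0.0361]
side carriage_nose 0.88 [173. 299.] z-plane [ 0.3057 -0.1574  0.02  ] depth [ 0.3141 -0.1845  0.0579]
side carriage_nose 0.79 [283. 218.] z-plane [0.5539 0.0437 0.02  ] depth [ 0.5446 -0.0215  0.0842]
side carriage_nose 0.25 [220. 192.] z-plane [0.4042 0.1612 0.02  ] depth [0.4032 0.1777 0.0061]
side push_face 0.94 [ 92. 391.] z-plane [ 0.1977 -0.3395  0.053 ] depth [ 0.1907 -0.3315  0.0358]
side push_face 0.9 [270. 258.] z-plane [ 0.507  -0.1058  0.053 ] depth [ 0.5067 -0.1089  0.0567]
side guard_hinge 0.72 [309. 183.] z-plane [0.6185 0.0636 0.
[... 1534 characters left out ...]
217.] z-plane [ 0.507  -0.1069  0.053 ] depth [ 0.5045 -0.1048  0.0702]
top guard_hinge 0.88 [265. 165.] z-plane [0.6268 0.0436 0.105 ] depth [0.5929 0.041  0.2322]
top guard_edge 0.98 [267. 149.] z-plane None depth [0.6982 0.0404 0.0012]
top spare_hub 0.73 [314. 252.] z-plane [ 0.4255 -0.0706  0.02  ] depth [ 0.4256 -0.0706  0.0195]
top wrench 0.77 [214. 268.] z-plane [0.3907 0.1797 0.005 ] depth [0.3906 0.1795 0.0063]
top wrench 0.68 [352. 156.] z-plane [ 0.672  -0.1794  0.005 ] depth [ 0.6518 -0.1667  0.0763]
top wrench 0.26 [261. 165.] z-plane [0.6534 0.0566 0.005 ] depth [0.6215 0.0529 0.1248]
top oil 0.84 [350. 156.] z-plane [ 0.6759 -0.176   0.    ] depth [ 0.6536 -0.1623  0.0782]
1.2
```

View pics/side0.png

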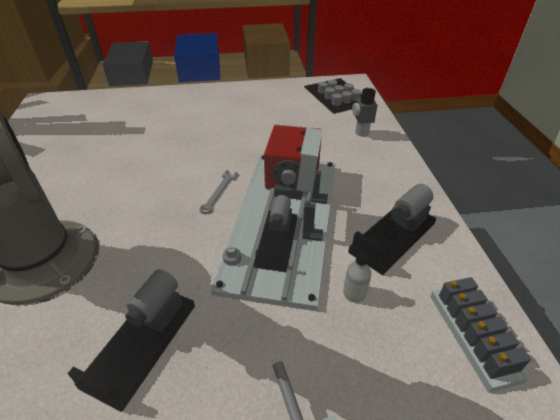

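View pics/top0.png

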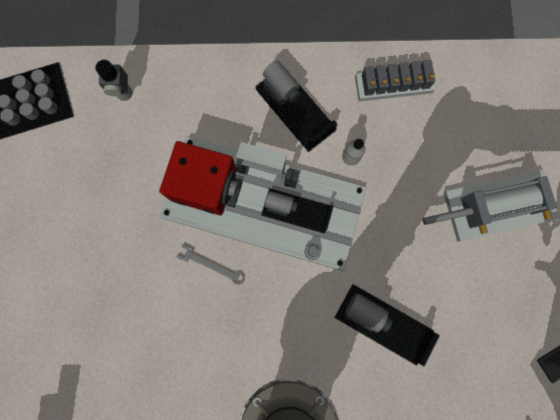

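The side view shows the rig in the middle: red head (290,155), guard upright (312,150), a carriage on the bed (278,240). The top view shows the same rig, with the head at (197,178) and the raised guard at (262,160).

There are three carriage-like things in the top view: (296,206) between the rails, (382,324) on the bench near the robot, and (297,115) on the bench beyond the rig. Only (296,206) lies on the guide bed as described. The other two lie loose on the bench and look larger. I'll confirm this in one crop.

```bash
python3 - <<'E'
from h import *
im=cv2.imread("pics/top0.png");c=im[110:290,140:400]
cv2.imwrite("pics/crop0.png",cv2.resize(c,None,fx=3,fy=3,interpolation=cv2.INTER_CUBIC))
d=np.load("top_d.npy")
v,u=np.mgrid[0:420,0:560]
m=bot.camera_model("top");K=np.array(m["intrinsics"]);R=np.array(m["R"]);t=np.array(m["t"])
P=((np.linalg.inv(K)@np.stack([u.ravel(),v.ravel(),np.ones(u.size)]))*d.ravel()-t[:,None]).T@R
ok=(d.ravel()>0)
s=lambda lo,hi:ok&(P[:,2]>lo)&(P[:,2]<hi)&(abs(P[:,0]-.556)<.25)&(abs(P[:,1]-.06)<.32)
def lab(mask):
    n,l,st,ce=cv2.connectedComponentsWithStats(mask.reshape(420,560).astype(np.uint8));
    return [(l==i).ravel() for i in range(1,n) if st[i,4]>80]
for nm,lo,hi in(("plate",.012,.3),("head",.125,.145),("base",.014,.026)):
    for q in lab(s(lo,hi)):
        pts=P[q][:,:2].astype(np.float32);print(nm,len(pts),cv2.minAreaRect(pts*1000),P[q][:,2].mean().round(3))
g=s(.15,.26);print("guard",P[g].min(0),P[g].max(0),P[g].mean(0))
E
```

```text
plate 1617 ((773.6817016601562, -58.17628479003906), (149.74276733398438, 95.48947143554688), 37.722015380859375) 0.028
plate 17180 ((555.2894287109375, 52.32655334472656), (480.059814453125, 221.3929901123047), 72.61885070800781) 0.062
plate 433 ((668.0499877929688, -175.0116424560547), (47.55853271484375, 40.383758544921875), 63.456504821777344) 0.078
plate 334 ((307.6612548828125, -184.34556579589844), (72.07103729248047, 44.90533447265625), 59.75871276855469) 0.041
head 3366 ((600.9426879882812, 200.24368286132812), (147.20864868164062, 130.44772338867188), 72.87259674072266) 0.135
base 1266 ((773.6817016601562, -58.17628479003906), (149.74276733398438, 95.48947143554688), 37.722015380859375) 0.021
base 363 ((700.7474975585938, 181.28375244140625), (145.186279296875, 34.98674011230469), 64.6663589477539) 0.02
base 2076 ((607.0457763671875, -43.074737548828125), (328.8806457519531, 64.73626708984375), 73.52676391601562) 0.02
base 768 ((565.243896484375, 81.30641174316406), (70.45018005371094, 72.31134033203125), 72.52440643310547) 0.02
base 4237 ((486.6140441894531, 73.93344116210938), (479.8495788574219, 77.40459442138672), 72.61885070800781) 0.02
base 760 ((495.402099609375, -141.68466186523438), (73.336181640625, 72.70523071289062), 72.27325439453125) 0.02
base 219 ((325.89129638671875, -184.1668243408203), (38.253780364990234, 82.90558624267578), 0.8929330706596375) 0.021
guard [ 0.57877199 -0.00245878  0.15126798] [0.64432401 0.10205225 0.23668899] [0.61196407 0.0473303  0.22837339]
```

View pics/crop0.png

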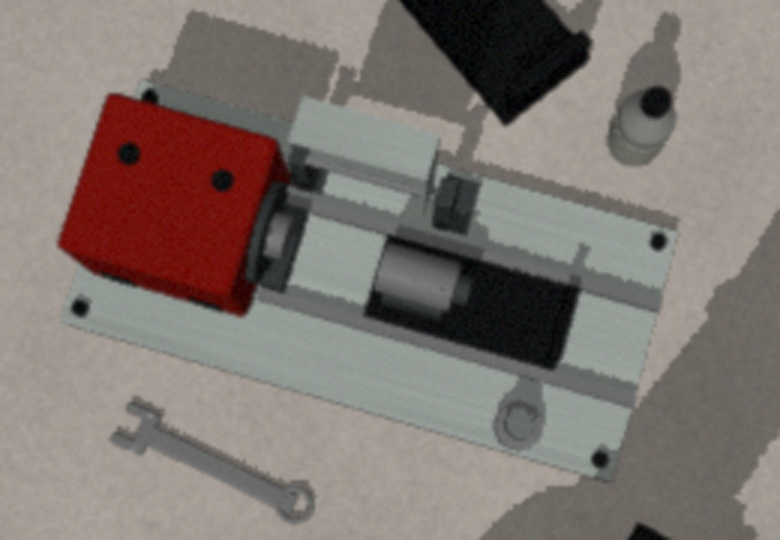

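The crop shows the wanted carriage between the rails at crop (470,310), with its cylinder towards the red head. Its nose edge is at about (380,280) and its push plate at about (570,330). The spare hub (520,420), the wrench and the oil bottle stand clear of it.

From the depth fit, the rig is at (0.555, 0.052) with its y axis at 72.6°. The fitted rectangle is 480x221 mm, against 480x220 given. After a turn of -51.8°, tool x equals rig y and tool y equals rig x.

```bash
python3 -m pendant '[[0,0,0,0,-6.5],[0,0,0,0,-6.5],[0,0,0,0,-6.5],[0,0,0,0,-6.5],[0,0,0,0,-6.5],[0,0,0,0,-6.5],[0,0,0,0,-6.5],[0,0,0,0,-6.3],[0,0,0,0,0]]'
cat >> h.py <<'E'
C=np.array([.5553,.0523]);a=np.radians(72.62);Y=np.array([np.cos(a),np.sin(a)]);X=np.array([Y[1],-Y[0]])
def rig(p): return np.array([(p[:2]-C)@X,(p[:2]-C)@Y,p[2]])
def st():
    o=bot.get_obs();w,x,y,z=o["tool_rot"];p=np.array(o["eef_pos"])
    print("t",round(o["t"],2),"rig",rig(p).round(4),"toolx deg",np.degrees(np.arctan2(2*(x*y+w*z),1-2*(y*y+z*z))).round(2),"F",np.round(o["contact_force"],1),"q",np.round(o["q"],2),"g",o["gripper_width"])
E
python3 -c "from h import *;st()"
```

```text
t: 1.95
eef_pos: [0.2393, -0.6312, 0.4047]
tool_rot: [0.0, 0.805, 0.593, 0.0]
contact_force: [0.4, 0.5, -0.2]
gripper_width: 0.001
grasp_force: 0.0
t 1.95 rig [-0.0974 -0.7466  0.4047] toolx deg 72.79 F [ 0.4  0.5 -0.2] q [ 1.24  0.48 -0.17  1.54  0.09  1.12  0.75] g 0.0007089978553703497
```

```bash
python3 -m pendant '[[0,0.034,0.007,0,0],[0,0.034,0.007,0,0],[0,0.034,0.007,0,0],[0,0.034,0.007,0,0],[0,0.034,0.007,0,0],[0,0.034,0.007,0,0],[0,0.034,0.007,0,0],[0,0.034,0.007,0,0],[0,0.034,0.007,0,0],[0,0.034,0.007,0,0],[0,0.034,0.007,0,0],[0,0.034,0.007,0,0]]' >/dev/null
python3 -c "from h import *;st()"
```

```text
t 2.95 rig [-0.0129 -0.337   0.405 ] toolx deg 72.35 F [ 0.7 -0.7 -0.2] q [ 0.74  0.24 -0.37  1.91  0.1   1.01  0.01] g 0.001943196815098226
```

```bash
python3 -m pendant '[[0,0.033,0.005,0,0],[0,0.033,0.005,0.01,0],[0,0.025,0.002,0.03,0],[0,0.015,0,0.033,0],[0,0,0,0.035,0],[0,0,0,0.035,0],[0,0,0,0.03,0],[0,0,0,0.014,0],[0,0,0,0,0],[0,0,0,0,0]]' >/dev/null
python3 - <<'E'
from h import *
st();im,d=bot.read_camera("top");cv2.imwrite("pics/c1.png",cv2.resize(im[110:290,180:440],None,fx=3,fy=3))
E
```

```text
t 3.78 rig [-0.0009 -0.2325  0.2175] toolx deg 72.46 F [0.2 0.5 0.4] q [ 0.5   0.51 -0.35  2.06  0.29  0.62 -0.36] g 0.0001426179922209213
```

View pics/c1.png

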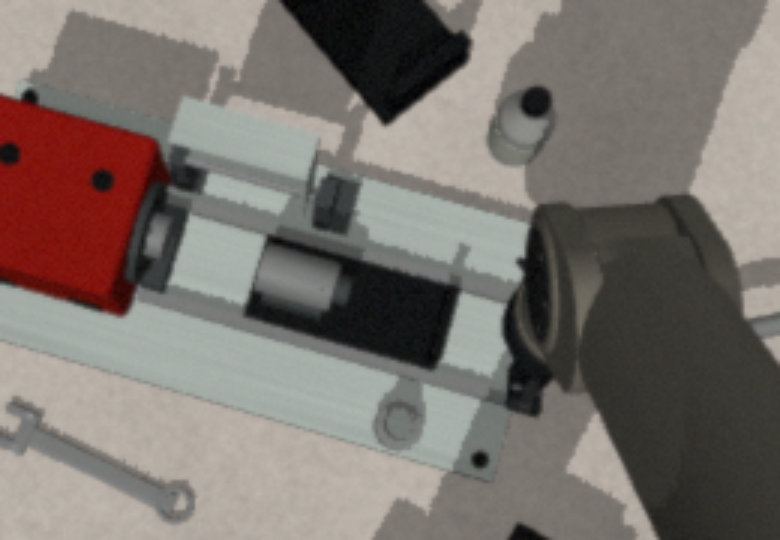

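The gripper (530,330) stands behind the push plate (445,330), in line with the bed. Next is a gentle push.

```bash
python3 -m pendant '[[0,0.02,0,0,0],[0,0.02,0,0,0],[0,0.008,0,0,0],[0,0.007,0,0,0],[0,0.007,0,0,0],[0,0.007,0,0,0],[0,0.007,0,0,0],[0,0.007,0,0,0],[0,0.007,0,0,0],[0,0,0,0,0]]' 
python3 -c "from h import *;st()"
```

```text
t: 4.67
eef_pos: [0.5124, -0.0816, 0.2177]
tool_rot: [-0.0, 0.805, 0.593, 0.001]
contact_force: [-0.6, 0.7, 0.3]
gripper_width: 0.0
grasp_force: 0.0
t 4.67 rig [-0.0009 -0.1405  0.2177] toolx deg 72.7 F [-0.6  0.7  0.3] q [ 0.33  0.51 -0.36  2.05  0.3   0.63 -0.53] g 6.069423972867805e-05
```

```bash
python3 -m pendant '[[0,0.005,0,0,0],[0,0.005,0,0,0],[0,0.005,0,0,0],[0,0.005,0,0,0]]' | grep force:
python3 -m pendant '[[0,0.003,0,0,0],[0,0.003,0,0,0]]' | grep force:
python3 - <<'E'
from h import *
st();im,d=bot.read_camera("top");cv2.imwrite("pics/c2.png",cv2.resize(im[110:290,180:440],None,fx=3,fy=3))
for c in("top","side"):
    if c=="side":bot.read_camera(c)
    for n,z in(("carriage_nose",.02),("push_face",.053)):
        for k in bot.pinpoint(n,c): print(c,n,round(k["score"],2),k["at"],rig(world(c,k["at"],z=z)).round(4))
E
```

```text
contact_force: [-1.9, -2.9, 1.0]
grasp_force: 1.4
contact_force: [-0.2, -2.9, 0.2]
grasp_force: 1.3
t 5.17 rig [-0.001  -0.1159  0.2175] toolx deg 72.63 F [-0.2 -2.9  0.2] q [ 0.28  0.52 -0.36  2.04  0.3   0.63 -0.58] g 0.00019935255116733033
top carriage_nose 0.91 [268.9, 78.5] [0.3196 0.0792 0.02  ]
top carriage_nose 0.75 [342.1, 298.3] [-0.1769 -0.2531  0.02  ]
top carriage_nose 0.67 [351.7, 158.7] [ 0.1697 -0.1861  0.02  ]
top carriage_nose 0.58 [240.5, 195.6] [-0.0021  0.0594  0.02  ]
top push_face 0.87 [304.4, 211.7] [-0.0021 -0.1064  0.053 ]
top push_face 0.81 [327.3, 135.2] [ 0.2009 -0.109   0.053 ]
side carriage_nose 0.77 [282.4, 198.0] [-0.0117  0.0618  0.02  ]
side carriage_nose 0.61 [173.6, 294.8] [-0.178  -0.2657  0.02  ]
side carriage_nose 0.58 [356.2, 293.8] [ 0.1834 -0.1997  0.02  ]
side push_face 0.79 [89.6, 391.6] [-0.2281 -0.4822  0.053 ]
side push_face 0.74 [366.7, 250.2] [ 0.1981 -0.1087  0.053 ]
side push_face 0.65 [274.5, 235.7] [-0.0018 -0.1012  0.053 ]
```

View pics/c2.png

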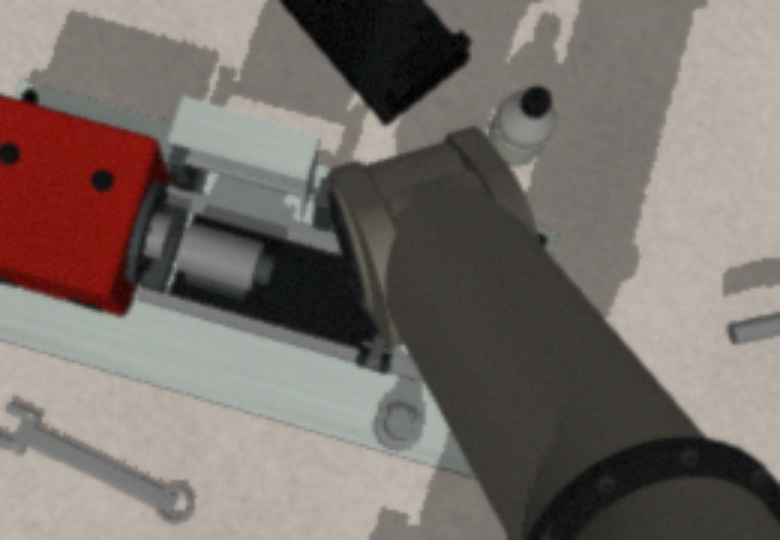

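The carriage is moving: its nose (about 175,270) is roughly 5 mm short of the stop, with about 3 N of friction. I'll push on until the force rises.

```bash
for i in 1; do :; done
python3 -m pendant '[[0,0.002,0,0,0],[0,0.002,0,0,0]]' | grep contact
python3 -m pendant '[[0,0.001,0,0,0],[0,0.001,0,0,0]]' | grep contact
python3 -c "from h import *;st()"
```

```text
contact_force: [-1.1, -3.2, 1.5]
contact_force: [-1.5, -3.9, 1.6]
t 5.8 rig [-0.0008 -0.111   0.2177] toolx deg 72.55 F [-1.5 -3.9  1.6] q [ 0.27  0.52 -0.36  2.04  0.3   0.64 -0.59] g 0.003841165948655567
```

```bash
python3 -m pendant '[[0,0.001,0,0,0],[0,0.001,0,0,0]]' | grep contact
python3 -m pendant '[[0,0.001,0,0,0],[0,0.001,0,0,0]]' | grep contact
python3 -c "from h import *;st()"
```

```text
contact_force: [-3.3, -9.9, 5.1]
contact_force: [-4.5, -14.3, 7.2]
t 6.13 rig [-0.0006 -0.1099  0.2177] toolx deg 72.41 F [ -4.5 -14.3   7.2] q [ 0.26  0.52 -0.35  2.03  0.3   0.64 -0.6 ] g -0.0015569107735654009
```

Force rose to 15 N with no travel and the push face is at about -100 mm, so the carriage is home. I'll hold briefly, then retreat, rise and go round behind the guard.

```bash
python3 -m pendant '[[0,0,0,0,0],[0,0,0,0,0],[0,0,0,0,0],[0,-0.015,0,0,0],[0,-0.03,0,0,0],[0,-0.01,0,-0.03,0],[0,0,0,-0.038,0],[0,0,0,-0.038,0],[0,0,0,-0.038,0],[0,0,0,-0.038,0],[0,0,0,-0.038,0],[0,0,0.01,-0.02,0]]' >/dev/null
python3 -m pendant '[[0,0,0.034,0,0],[0,0,0.034,0,0],[0,0,0.034,0,0],[0,0.02,0.02,0,0],[0,0.034,0,0,0],[0,0.034,0,0,0],[0,0.034,0,0,0],[0,0.034,0,0,0],[0,0.02,0,0,0],[0,0,0,0,0],[0,0,0,0,0]]' >/dev/null
python3 - <<'E'
from h import *
st();bot.read_camera("side");im,d=bot.read_camera("side");cv2.imwrite("pics/s3.png",cv2.resize(im[80:320,180:420],None,fx=2.4,fy=2.4))
for n,z in(("carriage_nose",.02),("push_face",.053)):
    for k in bot.pinpoint(n,"side"): print(n,round(k["score"],2),k["at"],rig(world("side",k["at"],z=z)).round(4))
E
```

```text
t 8.05 rig [0.1305 0.0169 0.4573] toolx deg 72.82 F [ 0.1 -1.9  0.5] q [ 0.17  0.49 -0.44  1.44  0.21  1.25 -0.6 ] g -0.002294506164618206
carriage_nose 0.85 [286.5, 194.8] [-0.0034  0.0759  0.02  ]
carriage_nose 0.84 [174.8, 296.2] [-0.1744 -0.2684  0.02  ]
push_face 0.97 [90.1, 389.1] [-0.2293 -0.4785  0.053 ]
push_face 0.71 [363.7, 249.6] [ 0.1918 -0.1081  0.053 ]
push_face 0.6 [277.5, 235.9] [ 0.0048 -0.1007  0.053 ]
```

View pics/s3.png

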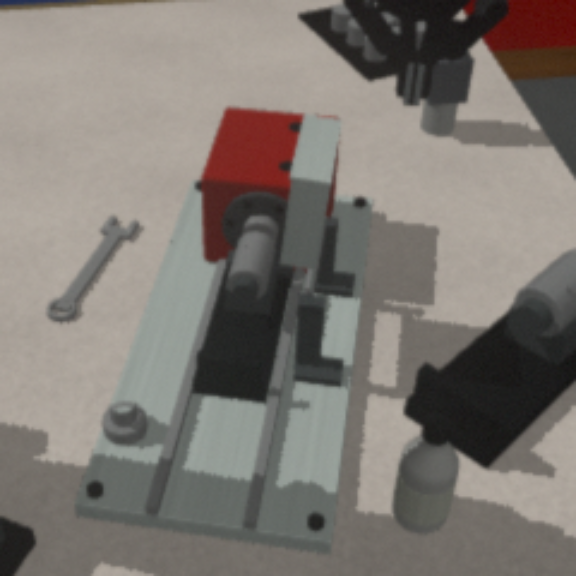

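The carriage nose is at the stop, the guard is upright at (315,190) and the closed fingers (415,80) are beyond it, as planned. I'll descend, make contact, then follow the arc.

```bash
python3 -m pendant '[[0,0,0,0.035,0],[0,0,0,0.035,0],[0,0,0,0.02,0],[0,0,0,0,0],[0,0,-0.02,0,0],[0,0,-0.015,0,0],[0,0,-0.01,0,0],[0,0,-0.01,0,0],[0,0,-0.01,0,0],[0,0,-0.01,0,0],[0,0,0,0,0]]' | grep contact
python3 -c "from h import *;st()"
```

```text
contact_force: [0.5, -0.5, 0.6]
t 9.17 rig [0.0546 0.0146 0.3682] toolx deg 72.64 F [ 0.5 -0.5  0.6] q [ 0.16  0.45 -0.46  1.72  0.23  1.02 -0.68] g -0.002034180566846842
```

```bash
python3 -m pendant '[[0,0,-0.008,0.004,0],[0,0,-0.008,0.004,0],[0,0,-0.008,0.004,0],[0,0,-0.007,0.006,0],[0,0,-0.007,0.006,0],[0,0,-0.007,0.006,0],[0,0,-0.005,0.007,0],[0,0,-0.005,0.007,0],[0,0,-0.005,0.007,0]]' | grep contact
python3 - <<'E'
from h import *
st();im,d=bot.read_camera("side");cv2.imwrite("pics/s4.png",cv2.resize(im[80:320,180:420],None,fx=2.4,fy=2.4))
E
```

```text
contact_force: [1.8, 0.1, 0.6]
t 9.92 rig [-0.0043  0.0144  0.3158] toolx deg 72.59 F [1.8 0.1 0.6] q [ 0.14  0.43 -0.46  1.89  0.25  0.87 -0.76] g -0.0011559642419610827
```

View pics/s4.png

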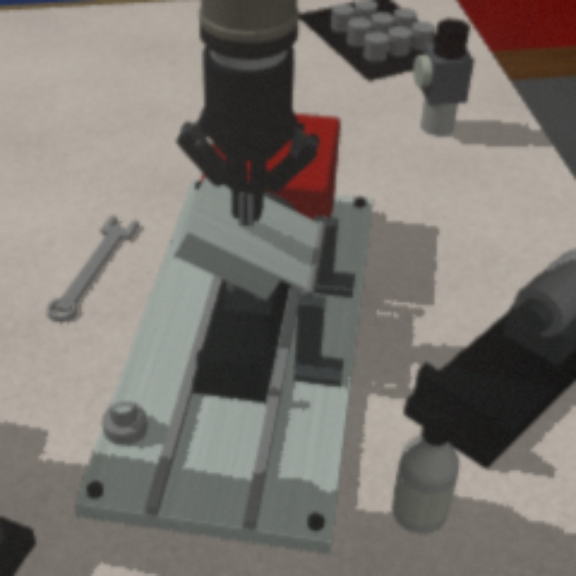

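The guard (250,240) is about two thirds shut, and the fingertips (247,215) are on its outer face. I'll continue down.

```bash
python3 -m pendant '[[0,0,-0.003,0.007,0],[0,0,-0.003,0.007,0],[0,0,-0.002,0.006,0],[0,0,-0.001,0.006,0],[0,0,0,0.005,0],[0,0,0,0.003,0]]' | grep contact
python3 -m pendant '[[0,0,0,0.002,0],[0,0,0,0.001,0],[0,0,0,0,0]]' | grep contact
python3 -c "from h import *;st()"
```

```text
contact_force: [-1.2, -0.4, 1.0]
contact_force: [-8.2, -1.3, 20.3]
t 10.72 rig [-0.0131  0.0146  0.2813] toolx deg 72.58 F [-8.2 -1.3 20.3] q [ 0.12  0.47 -0.45  1.94  0.28  0.8  -0.79] g 0.0035381573365497157
```

Tip height is 108 mm with 20 N on it, which is the shut height. I'll rise clear and check.

```bash
python3 -m pendant '[[0,0,0,0,0],[0,0,0,0,0],[0,0,0,-0.01,0],[0,0,0,-0.03,0],[0,0,0,-0.035,0],[0,0,0,-0.035,0],[0,0,0,-0.035,0],[0,0,0,0,0],[0,0,0,0,0]]' | grep contact
python3 - <<'E'
from h import *
st();im,d=bot.read_camera("side");cv2.imwrite("pics/s5.png",cv2.resize(im[80:320,180:420],None,fx=2.4,fy=2.4))
for r in ((-.05,.0),(-.05,.03),(0,-.02),(.03,0),(.03,.04)):
    p=C+r[0]*X+r[1]*Y;u=pix("side",np.array([*p,.108]));print(r,rig(world("side",u,depth=d[int(round(u[1])),int(round(u[0]))])).round(4))
for n,z in(("push_face",.053),("spare_hub",.02),("wrench",.005),("oil",0)):
    for k in bot.pinpoint(n,"side"): print(n,round(k["score"],2),world("side",k["at"],z=z).round(4),rig(world("side",k["at"],z=z)).round(4))
E
```

```text
contact_force: [-0.1, 0.6, -0.4]
t 11.47 rig [-0.0122  0.0148  0.4271] toolx deg 72.57 F [-0.1  0.6 -0.4] q [ 0.17  0.3  -0.5   1.8   0.16  1.08 -0.69] g -0.0011209247988065842
(-0.05, 0.0) [-0.0502  0.001   0.1071]
(-0.05, 0.03) [-0.0505  0.0321  0.1063]
(0, -0.02) [-0.    -0.02   0.108]
(0.03, 0) [ 0.0301 -0.0006  0.1085]
(0.03, 0.04) [0.0303 0.0372 0.1102]
push_face 0.71 [ 0.1988 -0.3386  0.053 ] [-0.2234 -0.4795  0.053 ]
push_face 0.7 [ 0.5303 -0.0465  0.053 ] [ 0.0056 -0.1018  0.053 ]
spare_hub 0.74 [ 0.4266 -0.0718  0.02  ] [-0.0857 -0.1568  0.02  ]
wrench 0.91 [0.4059 0.177  0.005 ] [-0.1798  0.0744  0.005 ]
oil 0.79 [ 0.6795 -0.1831  0.    ] [ 0.1888 -0.1875  0.    ]
```

View pics/s5.png

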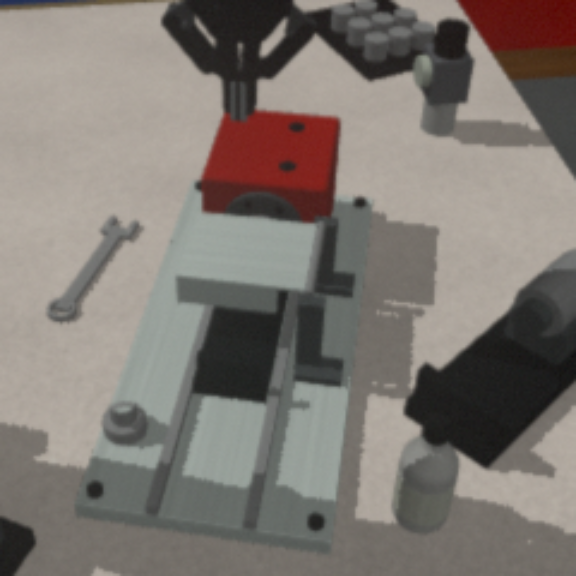

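The guard (250,250) is level at 107 to 108 mm, the carriage is home beneath it, the bystanders are where they were and the robot is clear.

```bash
python3 -c "from station import bot;print(bot.hand_in())"
```

```text
the job is handed in; nothing more can be done
None
```

The carriage is home against the end stop, the guard was then pushed fully shut, and the job is handed in; the hand-in returned no verdict.

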